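# Wedge the sprung catch open and free the objective

## Task

The spare microscope objective in its screw case is locked in the metal dock by a sprung catch that reaches over its cap. Push the tapered white wedge fully down into the gap between the catch and the fixed post so that it holds the catch back by itself, let go of it, then lift the case out and lower it gently and set it down upright (do not drop it) in the shallow metal tray. Leave the wedge where it is, holding the catch open.

Things in the scene. Friction and masses are not known exactly. Their poses are not given: they have to be found in the camera images.
- dock: Fixed metal dock, base plate 136 x 172 mm, 5 mm thick. Origin on the worktop under the axis of the round pocket at its right; x away from the robot (yaw within 12 deg), y left, z up. Pocket: black collar, inner radius 21.5, outer 27 mm, floor z = 5, top z = 21 mm. Catch's steel nose behind the pocket: 24 mm wide in y, z = 65 to 73, reaches to x = 11 mm when shut, 9 mm over the cap.
- gap (a point): Where to lower the wedge: on the gap's floor (dock x = -1, y = 90, z = 5 mm), axes as the dock's. Gap is 40 mm long in y. Fixed post's face 17 mm to -x, 50 mm tall. To +x the catch's sprung lug: face 1 mm to -x when shut (gap 16 mm), upright for 24 mm, then sloping away to 15 mm to +x at its top, 50 mm up (mouth 32 mm). A seated wedge is sprung against the post, 2 mm to -x.
- catch (a joint): Slide of the steel catch (lug, low bar behind the pocket, mast and nose, one part) along the dock's +x in m: 0 shut, 0.024 fully back. Spring 2 N at 0, 3.4 N at 0.014; it springs shut when let go. Beyond 0.010 the nose clears the cap; the seated wedge holds it at about 0.014. Grey spring housing behind it, 31 mm tall.
- wedge: Loose white plastic wedge, 78 mm tall, 60 g, standing on its foot right of the dock. Origin: centre of foot's underside, z up. In x 16 mm thick at the foot, 30 mm from 16 mm up; in y 36 mm wide. Lay its x along the gap's x (either way round). Pressing it home takes 5 to 15 N. 60 mm or more away stands a white spacer, same height and width but straight and only 14 mm thick: not for this.
- objective: Round screw case of the objective, 39 mm across, 56 mm tall, black cap (39.6 mm across, upper 26 mm) on a white body, about 120 g, standing in the dock's pocket. Origin: centre of its underside, z up. In the dock its top is 61 mm above the worktop. Grasp the cap from above, fingers closing along the dock's y: the nose is on the +x side.
- tray: Fixed shallow metal tray, 110 x 110 mm outside, 12 mm tall, walls and floor 4 mm thick, right of the dock and the wedge. Origin: centre of its underside, z up; its inner floor is at z = 4 mm.

How it is judged:
On the way, in this order (a step that is already met when the one before it is completed fails the run):
1. the wedge stands in the gap, let go, and alone holds the catch back while the case is still in its pocket (value of joint catch above 0.011 m and x of wedge in the frame of dock between -0.012 and 0.012 m and y of wedge in the frame of dock between 0.072 and 0.108 m and z of wedge in the frame of dock below 0.013 m and angle between wedge's own z axis and vertical below 0.17 rad and contact force between the fingers and wedge below 0.2 N and contact force between the fingers and dock below 0.2 N and horizontal distance between objective and dock below 0.01 m and height (world z) of objective below 0.012 m), for 0.3 s.
2. the case is lowered to the tray's floor in the fingers, not dropped: still held with its underside within 10 mm of the floor (contact force between the fingers and objective above 0.3 N and z of objective in the frame of tray between 0 and 0.014 m and x of objective in the frame of tray between -0.045 and 0.045 m and y of objective in the frame of tray between -0.045 and 0.045 m), for 0.05 s.
At the end, for the whole second after the job is handed in: The case stands upright (10 deg) and still on the tray's floor, centre within 36 mm of the tray's centre each way; the wedge is still upright in the gap (within 12 mm across, 18 mm along, foot within 8 mm of the floor) and holds the catch over 11 mm open (value of joint catch above 0.011 m and x of wedge in the frame of dock between -0.012 and 0.012 m and y of wedge in the frame of dock between 0.072 and 0.108 m and z of wedge in the frame of dock below 0.013 m and angle between each of wedge, objective's own z axis and vertical below 0.17 rad and x of objective in the frame of tray between -0.036 and 0.036 m and y of objective in the frame of tray between -0.036 and 0.036 m and z of objective in the frame of tray between 0 and 0.01 m and linear speed of each of objective, wedge below 0.02 m/s); the robot touches nothing.
It also fails if it takes over 59 s, if anything falls off the work surface, if the arm or the gripper's body presses on something with over 40 N, if the wrist force passes 120 N, or if a joint passes its speed limit or range.

## Robot

A 6-joint arm with a two-finger parallel gripper is mounted at the origin on a cart in front of the work surface, level with it; the furniture and walls round the work are solid. World frame = base frame: x ahead of the robot, y to its left, z up, the work surface at z = 0. Lengths are in m, angles in rad, forces in N, time in s.
With the tool pointing down it reaches from about 0.375 to 0.9 m from the base axis. Payload 3.1 kg.
Tool frame: the origin (TCP) lies on the centre line of the jaws, within the pads' length; the fingertips stand 22 mm ahead of it and the grasp point (between the pads) lies 3 mm ahead of it; z points along the fingers, y is the line along which they close (so a half turn about z gives the same grasp; the last joint's range is limited). The gripper opens to 85 mm and grips with 20 to 120 N. Pads are 22 mm wide; open, the fingers measure 114 mm over their backs; the gripper's body (76 mm by 85 mm) begins 54 mm behind the grasp point. The pads swing forward as they close: fully open they stand 13 mm farther back than shut.
Start: joints at [-1.333, 0.527, 1.433, -0, 1.181, -0.178], TCP at [0.253, -0.571, 0.253] pointing down, gripper open.
Joint ranges: [-3.08, 3.08], [-0.75, 2.2], [0.22, 2.44], [-1.43, 4.57], [0, 2.65], [-2.85, 2.85]. Speed limits (rad/s): [2.79, 2.79, 3.14, 3.14, 3.14, 3.14].

## Interface

Orientations are given as a unit quaternion [x, y, z, w].
In Python, from station import manip, vision, sign_off, sense gives the robot as it stands (manip), with the cameras (vision), the job as plain functions and the readings as plain functions.
- The arm moves only by the tool run_rows, called after "Emit:" as a command line: name --argument value ..., lists and objects as JSON in quotes. Schema: {"type":"object","properties":{"steps":{"type":"object","properties":{"deltas":{"type":"array","items":{"type":"array","items":{"type":"number"},"minItems":5,"maxItems":5},"minItems":1,"maxItems":20}},"additionalProperties":false,"required":["deltas"]},"clamp_n":{"type":"number"},"only":{"type":"string"},"quiet":{"type":"boolean"},"lines":{"type":"string"}},"required":["steps"],"additionalProperties":false}. steps is an object whose key "deltas" holds a list of rows, 1 to 20 of them, each of 5 numbers: dx, dy, dz in normalised numbers (1 is 0.75 m), then a turn about the tool's z in parts of the range, where 1.0 means 2 pi rad, then the opening from 0.0 (shut) to 1.0 (fully open); each row is the pose to reach, as a shift and turn from the pose commanded when the call began, along the tool's axes at that moment; what a row does not reach only later rows make up. A row lasts 1/10 s, in which the tool goes at most 0.05 m and 0.15 rad, less where a joint would pass 70% of its speed; a pose out of reach is approached as far as the arm can. The fingers move at their own pace and stop on an object; clamp_n is the grip in N (left out, the last holds). Time passes only in rows, so rows that do not move let the fingers close. The tool returns the time, the measured TCP pose, the force, the opening and the grip force at its end. only (a regular expression) keeps the lines of the reply that match it, lines (a string "A,B") keeps lines A to B, and quiet returns only ok. A shift or turn number past 1, either way, is cut back to 1. Input that does not fit is refused with a message, and nothing moves.
- sense(): the state, without advancing time (a new reading comes with each control period).
- vision.snapshot(name): name is "scene" or "top" or "wrist"; returns a dict with "pixels" (400x640x3 uint8, red, green, blue), "range_z" (400x640 float32, m along the optical axis (not along the pixel's ray), 0 where there is no reading), "fov_y" (degrees; the focal length in pixels is half the picture's height over the tangent of half this angle, whatever the lens; pixels are square), "cx", "cy" (the principal point, pixels), "R" (3x3) and "t" (3): a world point X has camera coordinates R X + t; the wrist camera has in their place "hand_eye" (4x4, takes a point from camera to tool coordinates, whose origin is the TCP and whose axes are the flange's). Camera axes: x right, y down, z forward; pixel columns grow to the right and rows downward; lengths in m; the calibration is good to about 2 mm. A picture is of the moment at which its call begins: read the wrist's pose just before it.
- sign_off(): hands the job in; it is judged then, once.
The state is a dict: "t": time; "q": joint angles; "qd": joint speeds; "tau": joint torques, N m; "tcp_pos": TCP position; "tool_rot": TCP orientation; "force": force on the tool from outside, world axes, zero at the start; "ft_torque": the same for the moment, N m; "finger_gap": opening from 0.0 (shut) to 1.0 (fully open); "gripper_force": force on a finger pad.
Only numpy, scipy, OpenCV 4.12 (cv2) and the standard library are available. Lean on these libraries where they do the work, as an engineer would, in place of code of your own. Each camera call takes 0.05 s, during which the arm holds its last target. There are 200 camera calls.

## Working session

There is one attempt and no reset: what is moved stays moved. The work goes in short steps, Python scripts to look and compute and a tool call to move; the robot and the scene stay as the last step left them, time stands still between calls to the robot, and variables do not carry over. Pictures are saved under pics/ and viewed, at most 10 in all, crops included, and the job is handed in when it is done.

```bash
ls; mkdir -p pics; cat > h.py <<'E'
import numpy as np, cv2
from station import manip, vision, sign_off, sense
from scipy.spatial.transform import Rotation as Ro
def snap(n):
    s=sense(); d=vision.snapshot(n); d['s']=s
    d['f']=200/np.tan(np.radians(d['fov_y'])/2)
    if 'R' in d: M=np.eye(4);M[:3,:3]=d['R'];M[:3,3]=d['t'];d['M']=np.linalg.inv(M)
    else:
        T=np.eye(4);T[:3,:3]=Ro.from_quat(s['tool_rot']).as_matrix();T[:3,3]=s['tcp_pos'];d['M']=T@d['hand_eye']
    return d
def cloud(d):
    v,u=np.mgrid[:400,:640]; z=d['range_z']
    P=np.stack([(u-d['cx'])/d['f']*z,(v-d['cy'])/d['f']*z,z],-1)
    return P@d['M'][:3,:3].T+d['M'][:3,3]
E
python3 - <<'E'
from h import *
for n in ('scene','top','wrist'):
    d=snap(n); np.save(n+'.npy',cloud(d)); cv2.imwrite(f'pics/{n}.png',d['pixels'][:,:,::-1]); print(n,d['M'].round(3).tolist(),(d['range_z']>0).mean(), d['f'],d['cx'],d['cy'])
print(d['s'])
E
```

```text
pics
station.py
scene [[0.554, -0.309, 0.773, -0.183], [-0.833, -0.216, 0.51, -0.605], [0.009, -0.926, -0.377, 0.365], [0.0, 0.0, 0.0, 1.0]] 0.99595703125 379.2276249411663 315.01561361227164 205.8875332853257
top [[0.003, -0.995, 0.095, 0.393], [-1.0, -0.001, 0.019, -0.169], [-0.019, -0.096, -0.995, 0.888], [0.0, 0.0, 0.0, 1.0]] 0.99609765625 431.4501198095849 316.5084842512064 197.21775302803334
wrist [[0.406, -0.868, -0.285, 0.326], [-0.914, -0.387, -0.125, -0.538], [-0.002, 0.311, -0.95, 0.375], [0.0, 0.0, 0.0, 1.0]] 0.9959375 309.5085201971868 318.0333275869605 198.82487265177343
{'t': 0.1, 'q': array([-1.33254495e+00,  5.28381331e-01,  1.43380506e+00, -1.38854277e-05,
        1.18141163e+00, -1.78510694e-01]), 'qd': array([ 0.00080857, -0.00266978, -0.00162491,  0.00043628, -0.00252303,
       -0.00243098]), 'tau': array([-1.20266245e-04, -4.43304527e+01, -1.78586090e+01, -1.81459541e-04,
        3.86858665e-03, -9.55135022e-06]), 'tcp_pos': array([ 0.25286991, -0.57088247,  0.25241662]), 'tool_rot': array([ 9.78366084e-01,  2.06878709e-01, -3.63635494e-05, -1.00204495e-03]), 'force': array([ 0.37059952, -0.71640494, -0.22712953]), 'ft_torque': array([-0.05995521,  0.02954592, -0.05184413]), 'gripper_force': 0.0, 'finger_gap': 0.9963773347973885}
```

View pics/top.png

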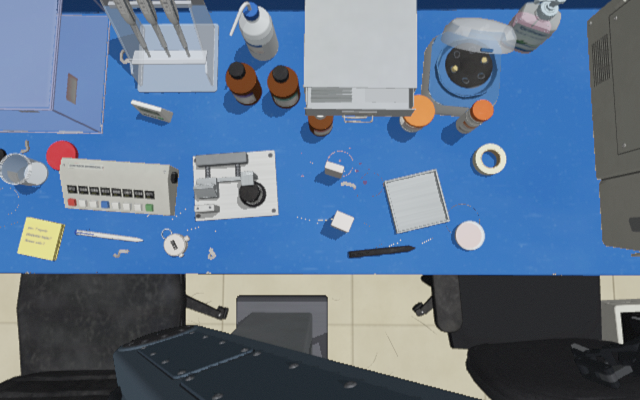

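View pics/scene.png

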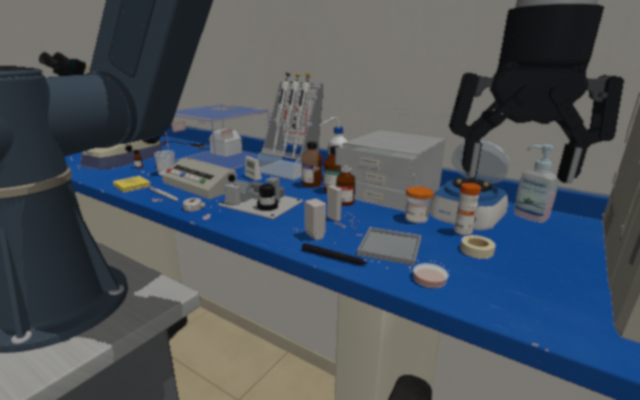

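Top view: the dock is centred near (235,185), with the case at (252,193) and the gap at about (206,185). The two white blocks are at (342,222) and (335,170), and the tray is at (417,201). I'll enlarge these areas and query the depth.

```bash
python3 - <<'E'
from h import *
a=cv2.imread('pics/top.png')[140:245,185:455]; b=cv2.imread('pics/scene.png')[165:270,210:430]
a=cv2.resize(a,(790,307),interpolation=2); b=cv2.resize(b,(600,286),interpolation=2)
o=np.zeros((595,790,3),np.uint8);o[:307]=a;o[307:593,:600]=b;cv2.imwrite('pics/crop.png',o)
P=np.load('top.npy').reshape(-1,3)
def rect(nm,x0,x1,y0,y1,z0,z1):
    m=(P[:,0]>x0)&(P[:,0]<x1)&(P[:,1]>y0)&(P[:,1]<y1)&(P[:,2]>z0)&(P[:,2]<z1)
    r=cv2.minAreaRect(P[m][:,:2].astype('f4'));print(nm,m.sum(),P[m].mean(0).round(4),np.round(r[0],4),np.round(r[1],4),round(r[2],1))
T=np.load('top.npy')
for n,(u,v) in dict(cap=(252,193),w1=(342,219),w2=(335,168),tray=(417,201),plate=(230,212),nose=(247,178),tab=(300,200)).items(): print(n,T[v,u].round(4))
for n,(u,v) in dict(w1=(342,219),w2=(335,168)).items():
    c=T[v,u];rect(n,c[0]-.04,c[0]+.04,c[1]-.04,c[1]+.04,.07,.085)
c=T[201,417];rect('tray',c[0]-.09,c[0]+.09,c[1]-.08,c[1]+.08,.008,.02)
c=T[193,252];rect('cap',c[0]-.03,c[0]+.03,c[1]-.03,c[1]+.03,.054,.064)
rect('nose',c[0]-.05,c[0]+.06,c[1]-.03,c[1]+.03,.066,.08)
E
```

```text
cap [ 0.4802 -0.0281  0.0598]
w1 [ 0.4294 -0.2014  0.077 ]
w2 [ 0.5263 -0.1884  0.077 ]
tray [ 0.4698 -0.3579  0.0046]
plate [0.4468 0.0265 0.0024]
nose [ 0.5078 -0.0201  0.072 ]
tab [ 0.4721 -0.1178 -0.0007]
w1 306 [ 0.4251 -0.2016  0.0776] [ 0.4253 -0.2017] [0.0358 0.0299] 66.8
w2 140 [ 0.5277 -0.1865  0.0776] [ 0.528  -0.1865] [0.0351 0.0141] 70.0
tray 492 [ 0.4631 -0.3634  0.0117] [ 0.4472 -0.3668] [0.1587 0.1219] 13.5
cap 273 [ 0.4808 -0.0222  0.0605] [ 0.4802 -0.0217] [0.0321 0.0376] 10.1
nose 184 [ 0.5071 -0.02    0.0726] [ 0.5074 -0.0195] [0.0274 0.0237] 5.2
```

View pics/crop.png

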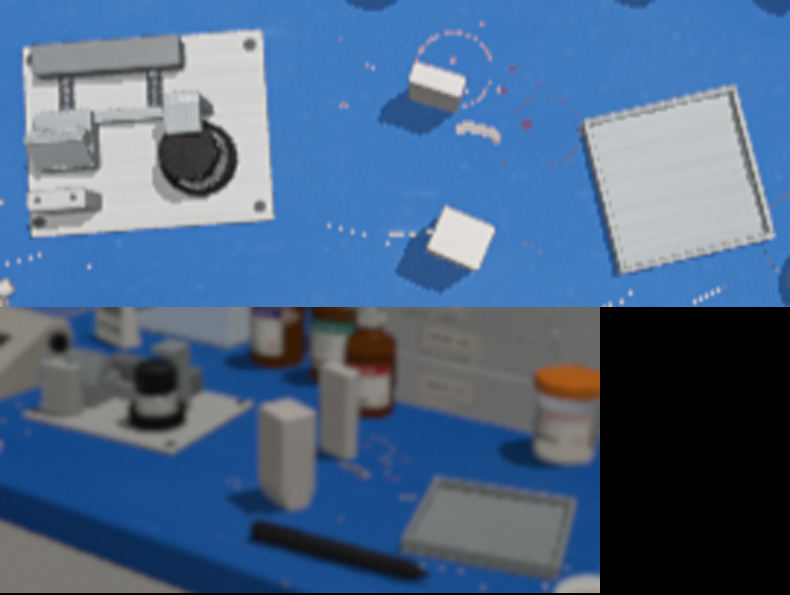

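The wedge is the nearer block, 30 x 36 mm, at (342,219). The other one is the 14 mm spacer. Next I'll fit the dock and the tray.

```bash
python3 - <<'E'
from h import *
d=snap('top'); M=d['M']; img=d['pixels'].astype(int)
def ray(u,v,z):
    r=M[:3,:3]@np.array([(u-d['cx'])/d['f'],(v-d['cy'])/d['f'],1]); return (M[:3,3]+r*(z-M[2,3])/r[2])[:2]
# corners read off crop (scale 790/270, offset 185,140)
s=790/270
C=lambda L,z:np.array([ray(185+x/s,140+y/s,z) for x,y in L])
dk=C([(24,46),(262,30),(274,218),(33,237)],.005); tr=C([(583,122),(736,87),(775,238),(620,274)],.012)
for n,c in (('dock',dk),('tray',tr)):
    print(n,c.round(4).tolist(),c.mean(0).round(4),np.round(cv2.minAreaRect(c.astype('f4'))[1:],3) if 0 else cv2.minAreaRect(c.astype('f4')))
P=cloud(d).reshape(-1,3)
def sl(nm,x0,x1,y0,y1,z0,z1):
    m=(P[:,0]>x0)&(P[:,0]<x1)&(P[:,1]>y0)&(P[:,1]<y1)&(P[:,2]>z0)&(P[:,2]<z1);Q=P[m]
    print(nm,m.sum(),Q.mean(0).round(4),cv2.minAreaRect(Q[:,:2].astype('f4')))
sl('post',.43,.48,.03,.13,.045,.065); sl('lug',.48,.54,.03,.13,.045,.065); sl('lugslope',.47,.54,.03,.13,.028,.065)
sl('nose',.48,.54,-.05,.02,.066,.08);sl('cap',.45,.52,-.05,.02,.056,.063); sl('housing',.52,.60,-.05,.13,.025,.04)
E
```

```text
dock [[0.5642, 0.1056], [0.5756, -0.0644], [0.4417, -0.0744], [0.428, 0.0952]] [0.5024 0.0155] ((0.5026379823684692, 0.015442319214344025), (0.1365673989057541, 0.17039449512958527), 4.396426200866699)
tray [[0.5087, -0.2905], [0.5333, -0.3973], [0.428, -0.4216], [0.403, -0.3146]] [ 0.4683 -0.356 ] ((0.4681871831417084, -0.35595613718032837), (0.10836818814277649, 0.10985695570707321), 12.996606826782227)
post 154 [0.4513 0.0659 0.0542] ((0.4516288638114929, 0.0666956752538681), (0.014149729162454605, 0.0401921346783638), 4.240845203399658)
lug 194 [0.4955 0.0803 0.0512] ((0.49771595001220703, 0.09189662337303162), (0.08642558008432388, 0.027666959911584854), 72.01787567138672)
lugslope 437 [0.4944 0.0751 0.042 ] ((0.5062215328216553, 0.08992554992437363), (0.06620585173368454, 0.07953260838985443), 3.8217973709106445)
nose 185 [ 0.5072 -0.02    0.0725] ((0.5074247717857361, -0.019590012729167938), (0.026992030441761017, 0.023928185924887657), 5.0308403968811035)
cap 256 [ 0.4807 -0.022   0.0606] ((0.4801848232746124, -0.0215167049318552), (0.03181012347340584, 0.038120318204164505), 7.2360615730285645)
housing 559 [0.553  0.0408 0.0305] ((0.5514957308769226, 0.030642930418252945), (0.13004465401172638, 0.04208124801516533), 80.69652557373047)
```

Careful with the scale: shifts go in shares of 0.75 m and turns go in shares of 2 pi rad. That gives: 0.307 m / 0.75 = 0.4093, -0.268 m / 0.75 = -0.3573, 0.82 rad / 6.2832 = 0.1305.

Emit:
run_rows --steps '{"deltas": [[0.4093, -0.3573, 0.1067, 0.1305, 1], [0.4093, -0.3573, 0.1067, 0.1305, 1], [0.4093, -0.3573, 0.1067, 0.1305, 1], [0.4093, -0.3573, 0.1067, 0.1305, 1], [0.4093, -0.3573, 0.1067, 0.1305, 1], [0.4093, -0.3573, 0.1067, 0.1305, 1], [0.4093, -0.3573, 0.1067, 0.1305, 1], [0.4093, -0.3573, 0.1067, 0.1305, 1], [0.4093, -0.3573, 0.1067, 0.1305, 1], [0.4093, -0.3573, 0.1067, 0.1305, 1], [0.4093, -0.3573, 0.1067, 0.1305, 1], [0.4093, -0.3573, 0.1067, 0.1305, 1], [0.4093, -0.3573, 0.1067, 0.1305, 1]]}' --clamp_n 60

```text
t: 1.5
tcp_pos: [0.4252, -0.2036, 0.1736]
tool_rot: [0.98, -0.201, 0.0, 0.0]
force: [-0.3, 0.4, 0.5]
finger_gap: 1.002
gripper_force: 0.0
```

```bash
python3 - <<'E'
from h import *
d=snap('wrist');P=cloud(d).reshape(-1,3);s=d['s'];print(s['tcp_pos'],Ro.from_quat(s['tool_rot']).as_matrix().round(3).tolist())
cv2.imwrite('pics/w1.png',d['pixels'][:,:,::-1])
m=(abs(P[:,0]-.4253)<.04)&(abs(P[:,1]+.2017)<.04)&(P[:,2]>.07)&(P[:,2]<.085);print(m.sum(),P[m].mean(0),cv2.minAreaRect(P[m][:,:2].astype('f4')))
E
```

```text
[ 0.42519977 -0.20356355  0.17358952] [[0.919, -0.394, 0.001], [-0.394, -0.919, -0.001], [0.001, 0.0, -1.0]]
1938 [ 0.42737516 -0.20193634  0.07907364] ((0.4261372685432434, -0.2013622224330902), (0.03594069927930832, 0.03001997247338295), 67.32677459716797)
```

In the tool's units: 0.102 m / 0.75 = 0.136, 0.08 m / 0.75 = 0.1067.

Emit:
run_rows --steps '{"deltas": [[0, -0.0027, 0.0533, 0, 1], [0, -0.0027, 0.1067, 0, 1], [0, -0.0027, 0.136, 0, 1], [0, -0.0027, 0.136, 0, 1], [0, -0.0027, 0.136, 0, 0], [0, -0.0027, 0.136, 0, 0], [0, -0.0027, 0.136, 0, 0], [0, -0.0027, 0.136, 0, 0], [0, -0.0027, 0.136, 0, 0], [0, -0.0027, 0.136, 0, 0]]}' --clamp_n 60

```text
t: 2.55
tcp_pos: [0.4267, -0.201, 0.0727]
tool_rot: [0.98, -0.2, 0.001, 0.001]
force: [-1.6, -0.6, 6.6]
finger_gap: 0.409
gripper_force: 59.2
```

In the tool's units: -0.267 m / 0.75 = -0.356, -0.12 m / 0.75 = -0.16, -0.48 rad / 6.2832 = -0.0764.

Emit:
run_rows --steps '{"deltas": [[0, 0, -0.0667, 0, 0], [0, 0, -0.1333, 0, 0], [0, 0, -0.16, 0, 0], [-0.0813, -0.356, -0.16, -0.0764, 0], [-0.0813, -0.356, -0.16, -0.0764, 0], [-0.0813, -0.356, -0.16, -0.0764, 0], [-0.0813, -0.356, -0.16, -0.0764, 0], [-0.0813, -0.356, -0.16, -0.0764, 0], [-0.0813, -0.356, -0.16, -0.0764, 0], [-0.0813, -0.356, -0.16, -0.0764, 0], [-0.0813, -0.356, -0.16, -0.0764, 0], [-0.0813, -0.356, -0.16, -0.0764, 0], [-0.0813, -0.356, -0.16, -0.0764, 0]]}'

```text
t: 3.85
tcp_pos: [0.4746, 0.068, 0.1914]
tool_rot: [0.999, 0.037, -0.0, 0.0]
force: [-0.4, 0.7, -0.2]
finger_gap: 0.41
gripper_force: 60.3
```

```bash
python3 - <<'E'
from h import *
d=snap('wrist');s=d['s'];print(s['tcp_pos'],Ro.from_quat(s['tool_rot']).as_matrix().round(4).tolist())
np.save('wr.npy',cloud(d));P=np.load('wr.npy').reshape(-1,3)
cv2.imwrite('pics/w2.png',d['pixels'][:,:,::-1])
def sl(nm,x0,x1,y0,y1,z0,z1):
    m=(P[:,0]>x0)&(P[:,0]<x1)&(P[:,1]>y0)&(P[:,1]<y1)&(P[:,2]>z0)&(P[:,2]<z1);Q=P[m]
    if m.sum()>5: print(nm,m.sum(),Q.mean(0).round(4),cv2.minAreaRect(Q[:,:2].astype('f4')))
sl('post',.43,.48,.03,.13,.048,.06); sl('nose',.48,.54,-.05,.02,.066,.08);sl('cap',.45,.52,-.05,.02,.056,.063)
sl('wedge',.44,.51,.03,.11,.1,.2);sl('wedgebot',.44,.51,.03,.11,.1,.135)
E
```

```text
[0.47459044 0.0680096  0.19140478] [[0.9972, 0.0747, -0.0001], [0.0747, -0.9972, -0.0002], [-0.0001, 0.0002, -1.0]]
post 126 [0.4594 0.0679 0.0518] ((0.45935410261154175, 0.06797035783529282), (0.0014701971085742116, 0.038052018731832504), 4.325808048248291)
nose 1116 [ 0.5096 -0.0173  0.074 ] ((0.5086965560913086, -0.018352625891566277), (0.027208661660552025, 0.024315720424056053), 4.00256872177124)
cap 860 [ 0.4827 -0.0172  0.0618] ((0.48842957615852356, -0.014099497348070145), (0.0538468062877655, 0.03741033375263214), 49.74424362182617)
wedge 9497 [0.4817 0.0693 0.1876] ((0.4746437072753906, 0.06896734982728958), (0.031096410006284714, 0.062183231115341187), 4.10512113571167)
```

View pics/w2.png

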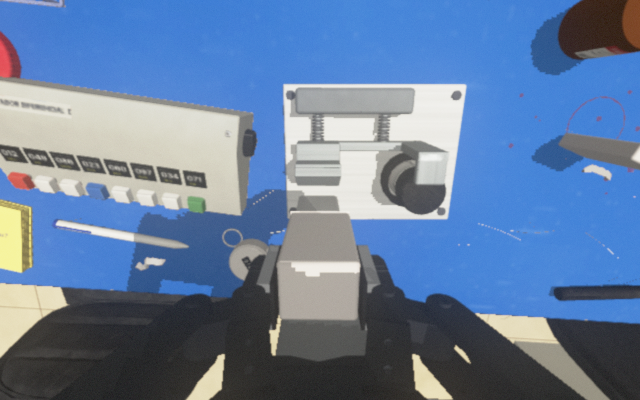

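The wrist view shows the wedge held upright at (318,265) and clear of the dock, with the gap at (318,185) straight ahead. The wrist and top cameras agree to about 1 mm. Lowering into the mouth.

In the tool's units: 0.085 m / 0.75 = 0.1133, 0.0015 m / 0.75 = 0.002.

Emit:
run_rows --steps '{"deltas": [[0.002, -0.0007, 0.04, 0, 0], [0.002, -0.0007, 0.08, 0, 0], [0.002, -0.0007, 0.1, 0, 0], [0.002, -0.0007, 0.1067, 0, 0], [0.002, -0.0007, 0.1133, 0, 0], [0.002, -0.0007, 0.1133, 0, 0]]}' --clamp_n 80

```text
t: 4.5
tcp_pos: [0.4752, 0.0695, 0.1062]
tool_rot: [0.999, 0.038, -0.001, -0.0]
force: [-2.4, -1.6, -0.9]
finger_gap: 0.404
gripper_force: 84.4
```

Emit:
run_rows --steps '{"deltas": [[0, 0, 0.0067, 0, 0], [0, 0, 0.0133, 0, 0], [0, 0, 0.02, 0, 0], [0, 0, 0.0267, 0, 0], [0, 0, 0.0267, 0, 0]]}'

```text
t: 5.0
tcp_pos: [0.4752, 0.0699, 0.0854]
tool_rot: [0.999, 0.038, -0.001, -0.0]
force: [-2.4, -0.4, -0.5]
finger_gap: 0.404
gripper_force: 84.5
```

In the tool's units: 0.01 m / 0.75 = 0.0133, 0.009 m / 0.75 = 0.012.

Emit:
run_rows --steps '{"deltas": [[0, 0, 0.0053, 0, 0], [0, 0, 0.0093, 0, 0], [0, 0, 0.012, 0, 0], [0, 0, 0.0133, 0, 0], [0, 0, 0.0133, 0, 0]]}'

```text
t: 5.5
tcp_pos: [0.4758, 0.0699, 0.0777]
tool_rot: [0.999, 0.038, -0.0, -0.0]
force: [-5.9, -1.7, 17.6]
finger_gap: 0.404
gripper_force: 86.8
```

```bash
python3 - <<'E'
from h import *
d=snap('top');P=cloud(d).reshape(-1,3);cv2.imwrite('pics/t2.png',d['pixels'][:,:,::-1])
m=(P[:,0]>.48)&(P[:,0]<.55)&(abs(P[:,1]+.02)<.03)&(P[:,2]>.066)&(P[:,2]<.08);print(m.sum(),cv2.minAreaRect(P[m][:,:2].astype('f4')))
E
```

```text
179 ((0.522253692150116, -0.01843983121216297), (0.02680213563144207, 0.023941339924931526), 4.270691871643066)
```

The nose has moved back 14.8 mm and the foot is about on the floor. Releasing, lifting and checking.

In the tool's units: -0.1 m / 0.75 = -0.1333, -0.08 m / 0.75 = -0.1067.

Emit:
run_rows --steps '{"deltas": [[0, 0, -0.004, 0, 0], [0, 0, -0.004, 0, 0.7], [0, 0, -0.004, 0, 0.7], [0, 0, -0.004, 0, 0.7], [0, 0, -0.004, 0, 0.7], [0, 0, -0.0533, 0, 0.7], [0, 0, -0.1067, 0, 1], [0, 0, -0.1333, 0, 1], [0, 0, -0.1333, 0, 1], [0, 0, -0.1333, 0, 1], [0, 0, -0.1333, 0, 1]]}'

```text
t: 6.65
tcp_pos: [0.4754, 0.0699, 0.1753]
tool_rot: [0.999, 0.038, -0.001, -0.0]
force: [-0.2, 0.3, 0.4]
finger_gap: 0.998
gripper_force: 0.0
```

```bash
python3 - <<'E'
from h import *
for n in('top','wrist'):
  d=snap(n);P=cloud(d).reshape(-1,3);cv2.imwrite(f'pics/{n}3.png',d['pixels'][:,:,::-1])
  def sl(nm,x0,x1,y0,y1,z0,z1):
    m=(P[:,0]>x0)&(P[:,0]<x1)&(P[:,1]>y0)&(P[:,1]<y1)&(P[:,2]>z0)&(P[:,2]<z1);Q=P[m]
    if m.sum()>5: print(nm,m.sum(),Q.mean(0).round(4),cv2.minAreaRect(Q[:,:2].astype('f4')),cv2.minEnclosingCircle(Q[:,:2].astype('f4')))
  sl('nose',.48,.55,-.05,.02,.066,.08);sl('cap',.45,.52,-.05,.015,.056,.065);sl('wedge',.44,.52,.03,.11,.075,.1)
print(d['s']['tcp_pos'],Ro.from_quat(d['s']['tool_rot']).as_matrix().round(4).tolist())
E
```

```text
nose 181 [ 0.5212 -0.0188  0.0727] ((0.5214079022407532, -0.018107855692505836), (0.02736825868487358, 0.02472982369363308), 3.3941357135772705) ((0.5215615034103394, -0.018770184367895126), 0.017206663265824318)
cap 310 [ 0.4826 -0.0215  0.061 ] ((0.4832679331302643, -0.0212795939296484), (0.03734428808093071, 0.03728353604674339), 2.6246702671051025) ((0.4829568564891815, -0.021303731948137283), 0.019674045965075493)
wedge 201 [0.4685 0.0681 0.0848] ((0.47384539246559143, 0.06958918273448944), (0.02907365933060646, 0.03609110042452812), 4.846683502197266) ((0.47399964928627014, 0.06928050518035889), 0.021971015259623528)
nose 1315 [ 0.5237 -0.0161  0.0741] ((0.523024320602417, -0.01712603121995926), (0.026620494201779366, 0.024090521037578583), 5.115334987640381) ((0.5230733156204224, -0.01692352071404457), 0.017338229343295097)
cap 1820 [ 0.4857 -0.0189  0.0624] ((0.4846790134906769, -0.020131541416049004), (0.038514040410518646, 0.03835239261388779), 88.54125213623047) ((0.4841856062412262, -0.020348740741610527), 0.019878486171364784)
wedge 2069 [0.4775 0.0711 0.0865] ((0.47579634189605713, 0.070929616689682), (0.03058045543730259, 0.03571600466966629), 3.6385960578918457) ((0.475870817899704, 0.07093454152345657), 0.02240319736301899)
[0.47535528 0.06988681 0.17513211] [[0.9971, 0.0767, -0.0026], [0.0767, -0.9971, 0.0002], [-0.0026, -0.0004, -1.0]]
```

View pics/wrist3.png

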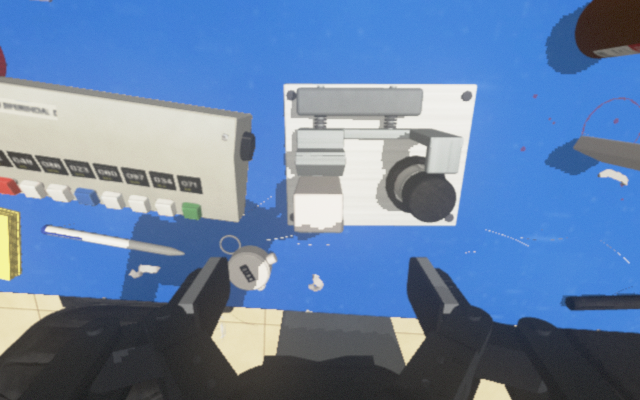

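Wedge seated at (320,205) and standing alone, nose at (443,155) clear of the cap at (430,197). Catch is about 14 mm back. Now the case.

In the tool's units: 0.121 m / 0.75 = 0.1613, 0.0013 m / 0.75 = 0.0017.

Emit:
run_rows --steps '{"deltas": [[0.0017, 0.06, 0, 0, 1], [0.0017, 0.1213, 0, 0, 1], [0.0017, 0.1213, 0, 0, 1], [0.0017, 0.1213, 0.0533, 0, 1], [0.0017, 0.1213, 0.1067, 0, 1], [0.0017, 0.1213, 0.14, 0, 1], [0.0017, 0.1213, 0.1613, 0, 1], [0.0017, 0.1213, 0.1613, 0, 1], [0.0017, 0.1213, 0.1613, 0, 1]]}' --clamp_n 40

```text
t: 7.65
tcp_pos: [0.484, -0.0203, 0.0548]
tool_rot: [0.999, 0.038, -0.001, -0.0]
force: [-0.2, 0.5, 0.5]
finger_gap: 1.0
gripper_force: 0.0
```

Emit:
run_rows --steps '{"deltas": [[0, 0, 0, 0, 0], [0, 0, 0, 0, 0], [0, 0, 0, 0, 0], [0, 0, 0, 0, 0], [0, 0, 0, 0, 0]]}'

```text
t: 8.15
tcp_pos: [0.4849, -0.0209, 0.0563]
tool_rot: [0.999, 0.038, 0.001, 0.0]
force: [-0.3, -0.0, 6.1]
finger_gap: 0.45
gripper_force: 39.7
```

In the tool's units: 0.333 m / 0.75 = 0.444, -0.12 m / 0.75 = -0.16.

Emit:
run_rows --steps '{"deltas": [[0, 0, -0.0267, 0, 0], [0, 0, -0.08, 0, 0], [0, 0, -0.1333, 0, 0], [0, 0, -0.16, 0, 0], [-0.0067, 0.0533, -0.16, 0, 0], [-0.0133, 0.1067, -0.16, 0, 0], [-0.02, 0.16, -0.16, 0, 0], [-0.0267, 0.2133, -0.16, 0, 0], [-0.0333, 0.2667, -0.16, 0, 0], [-0.04, 0.32, -0.16, 0, 0], [-0.0467, 0.3733, -0.16, 0, 0], [-0.056, 0.4133, -0.16, 0, 0], [-0.056, 0.444, -0.16, 0, 0], [-0.056, 0.444, -0.16, 0, 0], [-0.056, 0.444, -0.16, 0, 0], [-0.056, 0.444, -0.16, 0, 0]]}'

```text
t: 9.75
tcp_pos: [0.4676, -0.3544, 0.1749]
tool_rot: [0.999, 0.039, -0.001, -0.001]
force: [-0.5, -0.9, -1.0]
finger_gap: 0.451
gripper_force: 41.0
```

```bash
python3 - <<'E'
from h import *
for n in('wrist','top'):
  d=snap(n);P=cloud(d).reshape(-1,3);cv2.imwrite(f'pics/{n}4.png',d['pixels'][:,:,::-1])
print(d['s']['tcp_pos'])
m=(P[:,0]>.48)&(P[:,0]<.55)&(abs(P[:,1]+.02)<.03)&(P[:,2]>.066)&(P[:,2]<.08);print(m.sum(),cv2.minAreaRect(P[m][:,:2].astype('f4')))
E
```

```text
[ 0.4677627  -0.35430528  0.17504329]
179 ((0.5212929248809814, -0.01811429299414158), (0.026894422248005867, 0.02410868927836418), 3.580612897872925)
```

View pics/wrist4.png

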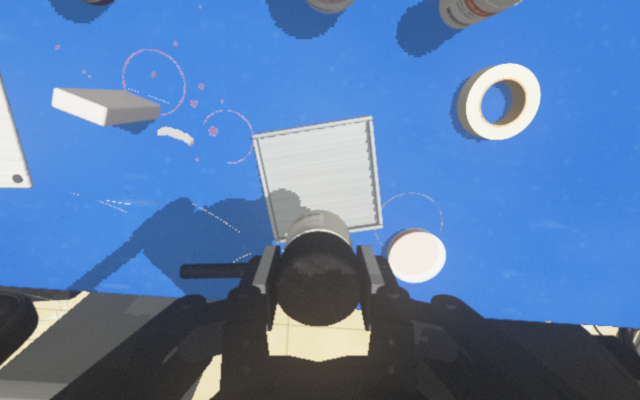

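The case is gripped upright at (318,270), above the tray centred near (320,180), and the catch is still open. Lowering.

In the tool's units: 0.12 m / 0.75 = 0.16, 0.112 m / 0.75 = 0.1493.

Emit:
run_rows --steps '{"deltas": [[0, 0, 0.04, 0, 0], [0, 0, 0.0933, 0, 0], [0, 0, 0.1333, 0, 0], [0, 0, 0.1493, 0, 0], [0, 0, 0.152, 0, 0], [0, 0, 0.1547, 0, 0], [0, 0, 0.1573, 0, 0], [0, 0, 0.1587, 0, 0], [0, 0, 0.16, 0, 0], [0, 0, 0.16, 0, 0]]}'

```text
t: 10.85
tcp_pos: [0.4683, -0.3562, 0.0558]
tool_rot: [0.999, 0.038, 0.0, 0.0]
force: [0.9, -0.1, -0.8]
finger_gap: 0.447
gripper_force: 40.9
```

In the tool's units: 0.003 m / 0.75 = 0.004, 0.002 m / 0.75 = 0.0027.

Emit:
run_rows --steps '{"deltas": [[0, 0, 0.0013, 0, 0], [0, 0, 0.0027, 0, 0], [0, 0, 0.004, 0, 0], [0, 0, 0.004, 0, 0]]}'

```text
t: 11.25
tcp_pos: [0.4683, -0.3563, 0.0553]
tool_rot: [0.999, 0.038, 0.0, 0.001]
force: [-3.7, 2.7, 16.1]
finger_gap: 0.45
gripper_force: 42.9
```

It's down on the floor at 16 N. Easing off, then releasing.

In the tool's units: -0.15 m / 0.75 = -0.2, -0.11 m / 0.75 = -0.1467.

Emit:
run_rows --steps '{"deltas": [[0, 0, -0.0027, 0, 0.45], [0, 0, -0.0027, 0, 0.5], [0, 0, -0.0027, 0, 0.55], [0, 0, -0.0027, 0, 0.65], [0, 0, -0.0027, 0, 0.75], [0, 0, -0.0027, 0, 0.75], [0, 0, -0.04, 0, 0.8], [0, 0, -0.0933, 0, 0.8], [0, 0, -0.1467, 0, 0.8], [0, 0, -0.2, 0, 0.8], [0, 0, -0.2, 0, 0.8], [0, 0, -0.2, 0, 0.8]]}'

```text
t: 12.45
tcp_pos: [0.4684, -0.3562, 0.2033]
tool_rot: [0.999, 0.038, 0.001, 0.001]
force: [0.4, 1.1, 0.1]
finger_gap: 0.801
gripper_force: 0.0
```

```bash
python3 - <<'E'
from h import *
for n in('wrist','top'):
  d=snap(n);P=cloud(d).reshape(-1,3);cv2.imwrite(f'pics/{n}5.png',d['pixels'][:,:,::-1])
  for c,z0,z1 in(((.468,-.356),.05,.07),((.515,-.018),.066,.08),((.475,.07),.075,.1)):
    m=(abs(P[:,0]-c[0])<.04)&(abs(P[:,1]-c[1])<.04)&(P[:,2]>z0)&(P[:,2]<z1)
    if m.sum()>5:print(n,m.sum(),P[m].mean(0).round(4),np.median(P[m][:,2]),cv2.minAreaRect(P[m][:,:2].astype('f4')))
print(d['s']['tcp_pos'],d['s']['force'])
E
```

```text
wrist 1480 [ 0.4695 -0.3559  0.0612] 0.06163382391810432 ((0.4679887890815735, -0.35612571239471436), (0.038479167968034744, 0.038441482931375504), 16.62500762939453)
top 181 [ 0.5212 -0.0188  0.0725] 0.07255625690287437 ((0.5212544202804565, -0.018611624836921692), (0.026390524581074715, 0.024264449253678322), 7.108745098114014)
top 318 [0.4739 0.0686 0.0849] 0.08526668073505345 ((0.47435489296913147, 0.06948792934417725), (0.029895765706896782, 0.03545280173420906), 4.305215835571289)
[ 0.46766195 -0.35554097  0.20186175] [ 0.22045326 -0.97281804 -0.82995279]
```

View pics/wrist5.png

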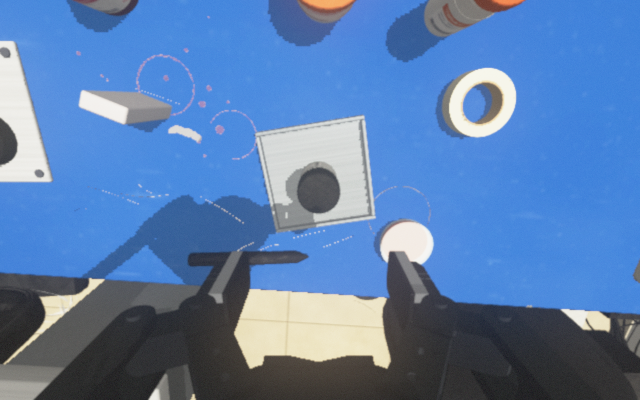

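The case stands upright in the middle of the tray at (319,188), the wedge and catch haven't moved, and the gripper is clear.

```bash
python3 -c "
from station import manip, vision, sign_off, sense
print(sign_off())"
```

```text
the job is handed in; nothing more can be done
None
```

The job is handed in at about 12.5 s (no verdict was printed): the last images show the wedge seated alone in the gap, holding the catch about 14 mm open, and the case upright at the centre of the tray with the gripper clear.

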